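# Lock the can crusher's cover with the slotted quarter-turn lock

## Robot

A 7-joint arm with a two-finger parallel gripper is mounted at the origin on the work surface. World frame = base frame: x ahead of the robot, y to its left, z up, the work surface at z = 0. Lengths are in m, angles in rad, forces in N, time in s.
With the tool pointing down it reaches from about 0.4 to 0.85 m from the base axis. Payload 6.9 kg.
Tool frame: the origin (TCP) lies midway between the tips of the shut fingers; the grasp point (between the pads) lies 19 mm behind it; z points along the fingers, y is the line along which they close (so a half turn about z gives the same grasp; the last joint's range is limited). The gripper opens to 85 mm and grips with 20 to 120 N. Pads are 22 mm wide; open, the fingers measure 114 mm over their backs; the gripper's body (76 mm by 85 mm) begins 54 mm behind the grasp point. The pads swing forward as they close: fully open they stand 13 mm farther back than shut.
Start: joints at [-1.192, 0.507, -0.238, 1.5, 0.126, 1.149, -0.155], TCP at [0.169, 0.602, 0.195] pointing down, gripper open.
Joint ranges: [-3.08, 3.08], [-0.24, 2.05], [-1.43, 1.35], [0, 2.5], [-1.52, 4.66], [0.17, 1.96], [-2.89, 2.89]. Speed limits (rad/s): [2.39, 2.39, 3.14, 3.14, 3.14, 3.14, 3.14].

## Interface

Orientations are given as a 3x3 rotation matrix whose columns are the frame's x, y, z axes.
In Python, from rig import robot gives the robot as it stands.
- The arm moves only by the shell command python3 -m pendant 'ROWS' [FORCE]. ROWS is JSON, a list of rows, each a list of 5 numbers: the shift along the tool's x, y, z in mm, then the turn about the tool's z in rad, then the gripper's target within -1 to 1 (shut at 1, half-way at 0, fully open at -1). A call has 1 to 10 rows; each row shifts and turns the commanded pose from where the row before left it, along the tool's axes as they then stand; what a row does not reach is not made up. A row lasts 1/8 s, in which the tool goes at most 62.5 mm and 10.7 degrees, less where a joint would pass 70% of its speed; a pose out of reach is approached as far as the arm can. A call with a gripper value outside its range is refused whole. The fingers move at their own pace and stop on an object; FORCE is the grip in N (left out, the last holds). Time passes only in rows, so rows that do not move let the fingers close. It gives the time, the measured TCP pose, the force, the opening and the grip force at its end, in the units of the state.
- robot.sense(): the state, without advancing time (a new reading comes with each control period).
- robot.snapshot(name): name is "side" or "top"; returns the picture (420x560x3 uint8, red, green, blue); there is no depth.
- robot.camera_model(name): a dict with "fovy" (degrees; the focal length in pixels is half the picture's height over the tangent of half this angle, whatever the lens; pixels are square), "cx", "cy" (the principal point, pixels), "rvec" (rotation vector, rad) and "tvec" (3), from world to camera coordinates, as OpenCV has them. Camera axes: x right, y down, z forward; pixel columns grow to the right and rows downward; lengths in m; the calibration is good to about 2 mm. A picture is of the moment at which its call begins. camera_model takes no time and is no camera call.
- robot.sign_off(): hands the job in; it is judged then, once.
The state is a dict: "time_s": time; "q": joint angles; "joint_velocities": joint speeds; "joint_efforts": joint torques, N m; "tool_pos": TCP position; "tool_rot": TCP orientation; "wrist_force": force on the tool from outside, world axes, zero at the start; "moment": the same for the moment, N m; "width": finger opening in m; "finger_force": force on a finger pad.
Only numpy, scipy, OpenCV 4.12 (cv2) and the standard library are available. Lean on these libraries where they do the work, as an engineer would, in place of code of your own. Each camera call takes 0.05 s, during which the arm holds its last target. There are 200 camera calls.

## Task

Lock the can crusher's sloping cover: take the flat-bladed key from its wooden block, feel the blade into the slot of the sprung round lock (it sits a little loose sideways), press the lock in without forcing it and turn it clockwise with the key to the end of its quarter turn, then ease off so that it springs back out and stays seated. Then lay the key down inside the yellow tub. Keep your fingers off the crusher and leave the cans, mug, funnel, crushed can and wood offcut where they are.

Things in the scene. Friction and masses are not known exactly. Their poses are not given: they have to be found in the camera images.
- crusher: The can crusher, fixed on the ledge: metal housing on a 240 x 190 mm base plate. Its grey cover (160 x 160 mm) slopes 25 deg down to its front (own -x side), outer face 98 mm high at the front, 132 in the middle, 166 at the rear; behind it a 155 mm block with a round bar (top 164 mm). Origin: on the ledge under the middle of the cover; x to its back, z up.
- lock (a point): Nominal middle of the face of the round steel lock (44 mm across, 3 mm proud of the cover), fixed to the crusher: z straight out of the cover, x up its slope, y to its left. The lock floats in its 54 mm hole: it sits up to 4 mm off to either y side (no reading shows it) and shifts sideways only under over 12 N. Its slot, through its middle, is 30 x 6 mm, 9 mm deep, flat floor, closed ends.
- plunger (a joint): How far the lock is pressed into the cover, m: 0 out (at rest), 0.006 fully in (hard stop). A spring pushes it out with 6 N at 0, growing to 9.6 N at 0.006. It must be in by at least about 4 mm to turn; less than that, a hidden lug blocks it.
- cam (a joint): Angle of the lock, rad, growing clockwise seen from outside (negative about point lock's z). 0: slot along the lock point's x, up and down the slope; 1.57 (hard stop, locked): slot across. Starts unlocked at 0.03 to 0.2. Past about 1.4 the lock can spring out and is then held; from 0.3 to 1.35 it cannot. Friction 0.04 N m; the blade has about 0.13 rad of play in the slot each way.
- key: The key, 105 mm long, about 0.11 kg: a flat steel blade 24 mm wide, 3 mm thick, 16 mm long, its tip edge rounded, a shank 12 mm across, and a flat black handle 42 mm wide, 18 mm thick, in the blade's plane, spanning 50 to 105 mm from the tip. Origin: middle of the blade's tip edge; z from tip to handle, x along the width, y along the thickness. It starts upright in the block, handle up.
- handle (a point): Centre of the key's handle, 77.5 mm from the blade's tip.
- key_block: Fixed wooden block 90 x 70 x 56 mm high with an upright well 28 mm (its x) by 17 mm (its y), 53 mm deep, in the middle of its top. The key starts in it with some play and a little twist, its handle's underside resting on the block's top. Origin: middle of the block's underside.
- tub: Fixed yellow plastic open tub, outside 240 mm (its x) by 170 mm (its y) by 60 mm high, walls 4 mm, floor 4 mm. Origin: middle of its underside.
- can_a: Bystander: dented aluminium can, 66 mm across, 120 mm high, standing. Origin: middle of its underside.
- can_b: Bystander: second dented can, same size. Origin: middle of its underside.
- mug: Bystander: white ceramic mug 80 mm across, 90 mm high, handle at its +y. Origin: middle of its underside.
- funnel: Bystander: steel funnel standing mouth down, 110 mm across, 110 mm high. Origin: middle of its mouth, on the ledge.
- puck: Bystander: crushed can, 78 mm across, 25 mm high. Origin: middle of its underside.
- offcut: Bystander: wood offcut 110 x 50 x 30 mm. Origin: middle of its underside.
Mind the look-alikes: they are no part of the job. What is meant by the key is not blue or purple, and is the smaller of those in its own colour.

How it is judged:
On the way, in this order (a step that is already met when the one before it is completed fails the run):
1. the lock is pressed in by more than 3 mm with the key, not yet turned (value of joint plunger above 0.003 m and contact force between key and crusher above 2 N and value of joint cam below 0.6 rad), for 0.1 s.
2. the lock is turned past 1.38 rad by the key (value of joint cam above 1.38 rad and contact force between key and crusher above 1 N), for 0.1 s.
At the end, for the whole second after the job is handed in: The lock is turned past 1.36 rad and has sprung back out to within 1 mm; the key's tip and handle centre both lie within the tub's outline with the handle's centre below its 60 mm rim, and the key is at rest (value of joint cam above 1.36 rad and value of joint plunger below 0.001 m and x of handle in the frame of tub between -0.12 and 0.12 m and y of handle in the frame of tub between -0.085 and 0.085 m and x of key in the frame of tub between -0.12 and 0.12 m and y of key in the frame of tub between -0.085 and 0.085 m and z of handle in the frame of tub below 0.06 m and linear speed of key below 0.03 m/s); the robot touches nothing.
It fails at once if the key bears on the crusher with more than 90 N in all (pressing and twisting) (contact force between key and crusher above 90 N).
It fails at once if the fingers touch the crusher (over 3 N) (contact force between the fingers and crusher above 3 N).
It fails at once if a bystander is moved by more than 40 mm (distance of any of can_a, can_b, mug, funnel, puck, offcut from where it was at the start of the episode above 0.04 m).
It also fails if it takes over 67 s, if anything falls off the work surface, if the arm or the gripper's body presses on something with over 40 N, if the wrist force passes 120 N, or if a joint passes its speed limit or range.

## Working session

There is one attempt and no reset: what is moved stays moved. The work goes in short steps, Python scripts to look and compute and a shell command to move; the robot and the scene stay as the last step left them, time stands still between calls to the robot, and variables do not carry over. Pictures are saved under pics/ and viewed, at most 10 in all, crops included, and the job is handed in when it is done.

```bash
mkdir -p pics; ls
python3 - <<'E'
from rig import robot
import cv2,json
for n in("side","top"):
    im=robot.snapshot(n); cv2.imwrite(f"pics/{n}0.png",cv2.resize(im[:,:,::-1],(800,600),interpolation=cv2.INTER_CUBIC))
    print(n,robot.camera_model(n))
s=robot.sense();print(s)
E
```

```text
pics
side {'fovy': 57.18917599846704, 'cx': 281.12963328825634, 'cy': 209.52522072722942, 'rvec': array([ 2.16572939, -0.07197129,  0.03863313]), 'tvec': array([-0.56433866,  0.09656572,  1.11049834])}
top {'fovy': 54.77425858293216, 'cx': 279.03768043530295, 'cy': 205.85841631980063, 'rvec': array([ 2.18037197, -2.17294282,  0.11165896]), 'tvec': array([-0.00976381,  0.56163728,  1.43045796])}
{'time_s': 0.1, 'q': array([-1.19151152,  0.50823443, -0.23754218,  1.50102872,  0.12571483,
        1.14890253, -0.15485102]), 'joint_velocities': array([ 0.00319239, -0.00105099,  0.00285457, -0.00277368,  0.00040514,
        0.00049018, -0.00025958]), 'joint_efforts': array([-5.01796167e-03, -6.21840763e+01, -2.19456844e+00, -2.50210673e+01,
        1.25717319e-02,  7.80625065e-03,  3.63909948e-06]), 'tool_pos': array([0.16891988, 0.60121442, 0.19403046]), 'tool_rot': array([[-9.62747890e-01,  2.70400347e-01, -3.89859769e-04],
       [ 2.70400625e-01,  9.62746669e-01, -1.53373365e-03],
       [-3.93859165e-05, -1.58201716e-03, -9.99998748e-01]]), 'wrist_force': array([-0.10979216, -0.04197365, -0.27758246]), 'moment': array([-0.04340291,  0.02717034,  0.05602161]), 'finger_force': 0.0, 'width': 0.08527844119973721}
```

View pics/side0.png

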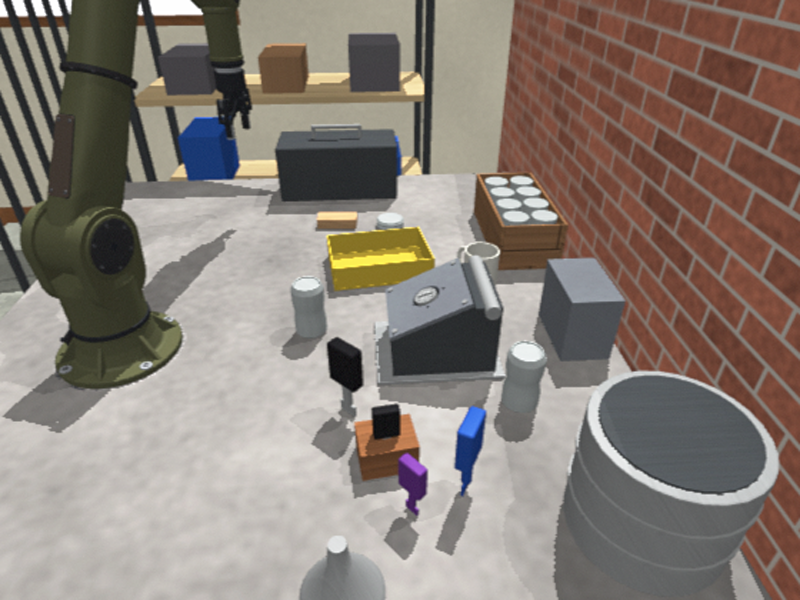

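View pics/top0.png

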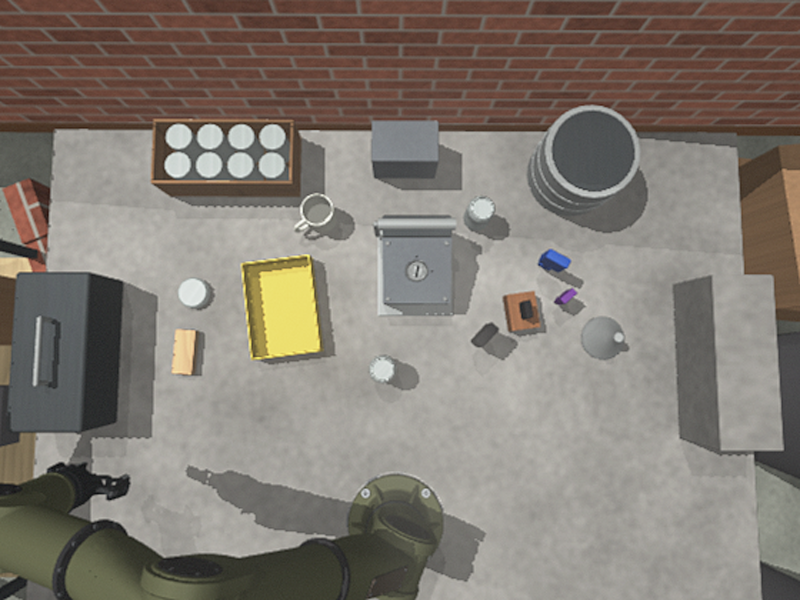

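The dark keys are the one in the wooden block (side (386,421), top (527,310)) and a larger black one standing outside it (side (346,365), top (485,335)). The others are blue (side (470,440)) and purple (side (412,480)). The small black one in the block fits the description. I'll confirm with an enlarged crop and take measurements from it.

Run:
```python
import cv2,numpy as np
from rig import robot
t=robot.snapshot("top")[:,:,::-1];s=robot.snapshot("side")[:,:,::-1]
cv2.imwrite("pics/t.png",t);cv2.imwrite("pics/s.png",s)
def c(im,x,y,w,h): return cv2.resize(im[y:y+h,x:x+w],(400,300),interpolation=cv2.INTER_CUBIC)
m=np.vstack([np.hstack([c(t,252,150,80,60+0),c(t,330,180,80,60)]),np.hstack([c(s,260,175,100,75),c(s,230,262,100,75)])])
cv2.imwrite("pics/m1.png",m)
```

```text
(no output)
```

View pics/m1.png

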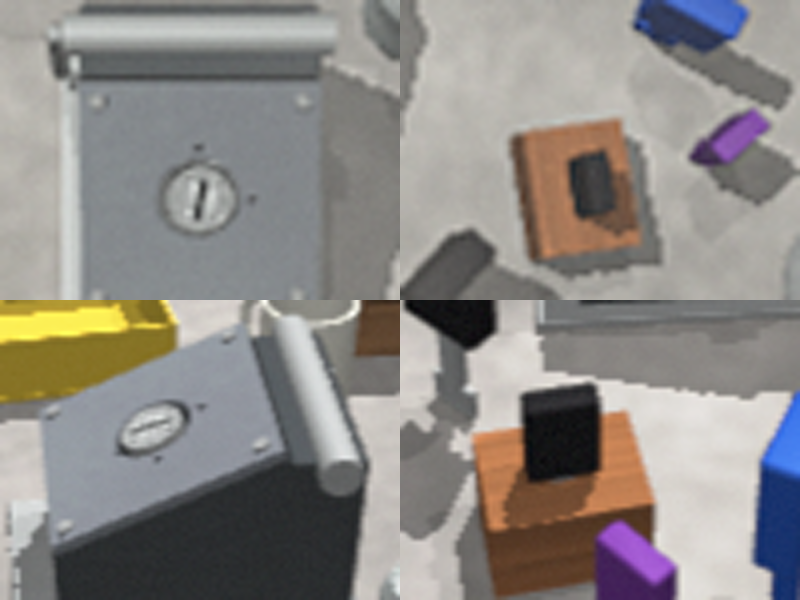

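The crop confirms it: the small black key stands in the block, with its handle about 75 px wide in the enlarged side crop. The lock slot runs nearly up the slope and is turned slightly clockwise. The bigger black key is outside the block.

```bash
cat > h.py <<'E'
import cv2,numpy as np
from scipy.optimize import least_squares
from rig import robot
CM={n:robot.camera_model(n) for n in("side","top")}
def proj(n,P):
    c=CM[n];f=210/np.tan(np.radians(c["fovy"])/2)
    K=np.array([[f,0,c["cx"]],[0,f,c["cy"]],[0,0,1]])
    return cv2.projectPoints(np.asarray(P,float).reshape(-1,3),c["rvec"],c["tvec"],K,None)[0].reshape(-1,2)
def T(p,P):
    a=p[2];P=np.asarray(P,float);c,s=np.cos(a),np.sin(a)
    return P@np.array([[c,s,0],[-s,c,0],[0,0,1]])+[p[0],p[1],0]
def px(uv,s,o): return (np.asarray(uv,float)+.5)/s-.5+o
def box(lx,ly,z0,z1): return [[i*lx/2,j*ly/2,z] for i in(-1,1) for j in(-1,1) for z in(z0,z1)]
def bb(q): return np.r_[q.min(0),q.max(0)]
LOCK=[-.003*np.sin(np.radians(25)),0,.132+.003*np.cos(np.radians(25))]
E
python3 - <<'E'
from h import *
# crusher
tP=[[.0725,.08,.166],[.0725,-.08,.166],LOCK]; tq=px([[82,78],[320,78],[200,198]],5,[252,150])
sP=[[-.0725,.08,.098],[.0725,.08,.166],[.0725,-.08,.166],[-.0725,-.08,.098],LOCK]
sq=px([[42,108],[240,22],[285,158],[58,250],[152,128]],4,[260,175])
f=lambda p:np.r_[(proj("top",T(p,tP))-tq).ravel(),(proj("side",T(p,sP))-sq).ravel()]
r=least_squares(f,[.6,0,0]);print("crusher",r.x,np.round(r.fun,1)); print("lock",T(r.x,[LOCK]))
for n in CM:print(n,proj(n,T(r.x,[LOCK])))
# block
B=[[.045,.035,.056],[.045,-.035,.056],[-.045,-.035,.056],[-.045,.035,.056]]
tq=px([[124,135],[220,120],[240,243],[141,258]],5,[330,180])
sq=px([[74,137],[228,112],[254,200],[90,230]],4,[230,262]); 
sP=[B[3],B[0],B[1],B[2]]
f=lambda p:np.r_[(proj("top",T(p,B))-tq).ravel(),(proj("side",T(p,sP))-sq).ravel()]
r=least_squares(f,[.5,-.25,0]);print("block",r.x,np.round(r.fun,1));b=r.x
H=box(.042,.018,.056,.111)
tb=np.r_[px([169,151],5,[330,180]),px([215,219],5,[330,180])]
sb=np.r_[px([121,83],4,[230,262]),px([202,181],4,[230,262])]
f=lambda p:np.r_[bb(proj("top",T(p,H)))-tb,bb(proj("side",T(p,H)))-sb]
for y0 in(-.3,0,.3):
    r=least_squares(f,[b[0],b[1],b[2]+y0],diff_step=1e-4);print("handle",r.x,r.cost,np.round(r.fun,1))
# tub rim from 800x600 top pic
R=[[.12,.085,.06],[.12,-.085,.06],[-.12,-.085,.06],[-.12,.085,.06]]
tq=px([[242,262],[311,255],[321,350],[250,359]],800/560,[0,0])
f=lambda p:(proj("top",T(p,R))-tq).ravel()
r=least_squares(f,[.55,.3,0]);print("tub",r.x,np.round(r.fun,1))
# lookalike approx positions at z~.1
for n,uv in dict(black=(485,335),purple=(566,296),cana=(382,368)).items():
    g=lambda p:(proj("top",[[p[0],p[1],.1]])-px(uv,800/560,[0,0])).ravel()
    print(n,least_squares(g,[.5,0]).x)
E
```

```text
crusher [ 0.60808584 -0.0505524   0.01373718] [-0.2  0.8  1.   0.4  0.5  0.2 -0.4  0.8  1.3 -0.2  0.9 -2.  -0.9 -0.3
  0.2 -0.5]
lock [[ 0.60681811 -0.05056982  0.13471892]]
side [[297.84527013 206.10463496]]
top [[292.1281716  189.39433377]]
block [ 0.51998328 -0.31399608  0.1430874 ] [-0.1 -0.6  0.2 -0.4  0.3  0.3  0.5  0.1 -0.6 -0.9 -0.2 -0.7  0.4  0.6
 -0.1  0.1]
handle [ 0.52070179 -0.31435044 -0.07840004] 0.1490316197018992 [-0.1 -0.3  0.2 -0.3 -0.1  0.1 -0.2 -0.1]
handle [ 0.52055208 -0.31434544 -0.03853641] 0.09404900309763088 [ 0.1 -0.1 -0.  -0.3 -0.  -0.  -0.3 -0. ]
handle [ 0.52070179 -0.31435044 -0.07840004] 0.14903161970185802 [-0.1 -0.3  0.2 -0.3 -0.1  0.1 -0.2 -0.1]
tub [0.52834573 0.28098272 0.11638336] [ 0.  -0.2 -0.2 -0.6 -0.4  0.7  0.5  0. ]
black [ 0.45833953 -0.21228984]
purple [ 0.55212863 -0.40745812]
cana [0.37984297 0.03193336]
```

```bash
python3 -m pendant '[[0,0,-60,-0.18,0],[0,0,-60,-0.185,0]]' 40; python3 -m pendant '[[-34,-48,0,0,0],[-34,-48,0,0,0],[-34,-48,0,0,0],[-34,-48,0,0,0],[-34,-48,0,0,0],[-34,-48,0,0,0],[-34,-48,0,0,0],[-34,-48,0,0,0],[-34,-48,0,0,0],[-34,-48,0,0,0]]'
python3 - <<'E'
from h import *
s=robot.sense();print(s["q"],np.degrees(np.arctan2(*s["tool_rot"][[1,0],0])))
# slot direction on cover plane
cr=[.60808584,-.0505524,.01373718]
def pt(uv):
    q=px(uv,5,[252,150]);c,sn=np.cos(np.radians(25)),np.sin(np.radians(25))
    return least_squares(lambda a:(proj("top",T(cr,[[LOCK[0]+a[0]*c,a[1],LOCK[2]+a[0]*sn]]))-q).ravel(),[0,0]).x
a,b=pt([204,181]),pt([197,218]);d=a-b;print("slot ends",a,b,"cam",-np.arctan2(d[1],d[0]),np.linalg.norm(d))
for u in([97,101],[303,101],[98,295],[302,295],[200,198]):print(pt(u))
E
```

```text
time_s: 0.45
tool_pos: [0.1689, 0.6012, 0.3156]
tool_rot: [[-0.995, -0.097, -0.0], [-0.097, 0.995, -0.002], [0.001, -0.002, -1.0]]
wrist_force: [0.0, 1.2, -0.0]
width: 0.0518
finger_force: 0.0
time_s: 1.7
tool_pos: [0.5522, 0.1531, 0.3148]
tool_rot: [[-0.996, -0.091, 0.0], [-0.091, 0.996, 0.0], [-0.0, 0.0, -1.0]]
wrist_force: [1.4, 1.0, 0.9]
width: 0.0427
finger_force: 0.0
[-0.22575174  0.35139513 -0.1323666   1.42070324  0.04628405  1.37246655
  1.3029917 ] -174.76122849052157
slot ends [ 0.01251542 -0.00084892] [-0.01330774  0.00372215] cam 0.17519968479248196 0.026224613013356414
[0.06799553 0.06969166]
[ 0.06672882 -0.0656944 ]
[-0.06751114  0.07076686]
[-0.06898011 -0.06788285]
[0.00069673 0.00176785]
```

```bash
python3 -m pendant '[[7.4,-46.3,0,0,0],[7.4,-46.3,0,0,0],[7.4,-46.3,0,0,0],[7.4,-46.3,0,0,0],[7.4,-46.3,0,0,0],[7.4,-46.3,0,0,0],[7.4,-46.3,0,0,0],[7.4,-46.3,0,0,0],[7.4,-46.3,0,0,0],[7.4,-46.3,0,0,0]]'; python3 -m pendant '[[0,0,45,0,0],[0,0,45,0,0],[0,0,45,0,0],[0,0,20,0,0],[0,0,0,0,0]]'
python3 - <<'E'
from h import *
t=robot.snapshot("top")[:,:,::-1];s=robot.snapshot("side")[:,:,::-1]
def c(im,x,y,w,h): return cv2.resize(im[y:y+h,x:x+w],(400,300),interpolation=cv2.INTER_CUBIC)
cv2.imwrite("pics/m2.png",np.hstack([c(t,330,180,80,60),c(s,230,242,100,75)]))
E
```

```text
time_s: 2.95
tool_pos: [0.5195, -0.3145, 0.3147]
tool_rot: [[-0.996, -0.091, -0.0], [-0.091, 0.996, 0.0], [0.0, 0.0, -1.0]]
wrist_force: [0.3, 0.3, -0.7]
width: 0.0427
finger_force: 0.0
time_s: 3.58
tool_pos: [0.5187, -0.3125, 0.1581]
tool_rot: [[-0.996, -0.091, -0.003], [-0.091, 0.996, 0.002], [0.003, 0.002, -1.0]]
wrist_force: [0.7, -0.5, 1.6]
width: 0.0426
finger_force: 0.0
```

View pics/m2.png

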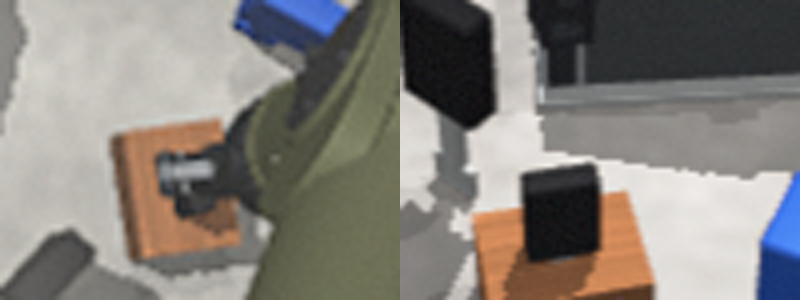

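The gripper (top-crop (190,175)) stands over the key's handle, which is at side-crop (560,215). The way down is clear.

```bash
python3 -m pendant '[[-2,-1,30,0,0],[0,0,30,0,0],[0,0,20,0,0],[0,0,6,0,0],[0,0,0,0,0]]'; python3 -m pendant '[[0,0,0,0,1],[0,0,0,0,1],[0,0,0,0,1],[0,0,0,0,1],[0,0,0,0,1],[0,0,0,0,1]]' 60
```

```text
time_s: 4.3
tool_pos: [0.5224, -0.3143, 0.0748]
tool_rot: [[-0.996, -0.091, 0.001], [-0.091, 0.996, -0.001], [-0.001, -0.001, -1.0]]
wrist_force: [0.4, -0.0, 0.8]
width: 0.0427
finger_force: 0.0
time_s: 5.05
tool_pos: [0.5231, -0.3136, 0.0758]
tool_rot: [[-0.996, -0.092, 0.003], [-0.092, 0.996, -0.0], [-0.003, -0.001, -1.0]]
wrist_force: [-0.4, 2.6, 9.9]
width: 0.0002
finger_force: 4.6
```

Run:
```python
from h import *
t=robot.snapshot("top")[:,:,::-1];s=robot.snapshot("side")[:,:,::-1]
def c(im,x,y,w,h): return cv2.resize(im[y:y+h,x:x+w],(400,300),interpolation=cv2.INTER_CUBIC)
cv2.imwrite("pics/m3.png",np.hstack([c(t,330,180,80,60),c(s,230,242,100,75)]))
S=robot.sense();print(S["tool_pos"],S["width"],S["finger_force"])
print((proj("side",[S["tool_pos"]])-[230,242])*4+[400,0],(proj("top",[S["tool_pos"]])-[330,180])*5)
```

```text
[ 0.52303934 -0.31366395  0.07577651] -0.00011586029601041474 4.642741998250131
[[564.8797587  219.75312134]] [[186.14106793 179.66749887]]
```

View pics/m3.png

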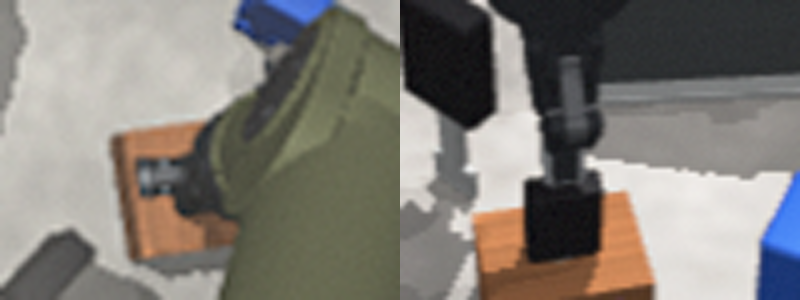

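```bash
cat > /tmp/a.py <<'E'
from h import *
import sys
t=robot.snapshot("top")[:,:,::-1];s=robot.snapshot("side")[:,:,::-1]
def c(im,x,y,w,h): return cv2.convertScaleAbs(cv2.resize(im[y:y+h,x:x+w],(400,300),interpolation=cv2.INTER_CUBIC),alpha=1.9,beta=15)
np.save(sys.argv[1],np.hstack([c(t,340,190,60,45),c(s,244,262,60,45)]))
E
export PYTHONPATH=.; python3 /tmp/a.py /tmp/1.npy; python3 -m pendant '[[0,0,0,0,0],[0,0,0,0,0],[0,0,0,0,0],[0,0,0,0,0]]'; python3 /tmp/a.py /tmp/2.npy; python3 -c "
import numpy as np,cv2;cv2.imwrite('pics/m4.png',np.vstack([np.load('/tmp/1.npy'),np.load('/tmp/2.npy')]))"
```

```text
Traceback (most recent call last):
  File "h.py", line 1, in <module>
    import cv2,numpy as np
ModuleNotFoundError: No module named 'cv2'
Traceback (most recent call last):
  File "h.py", line 1, in <module>
    import cv2,numpy as np
ModuleNotFoundError: No module named 'cv2'
Traceback (most recent call last):
ModuleNotFoundError: No module named 'cv2'
```

PYTHONPATH was already in use, so I'll leave it alone.

```bash
mv /tmp/a.py a.py; python3 a.py /tmp/1.npy; python3 -m pendant '[[0,0,0,0,0],[0,0,0,0,0],[0,0,0,0,0],[0,0,0,0,0]]'; python3 a.py /tmp/2.npy; python3 -c "
import numpy as np,cv2;cv2.imwrite('pics/m4.png',np.vstack([np.load('/tmp/1.npy'),np.load('/tmp/2.npy')]))"
```

```text
time_s: 5.75
tool_pos: [0.5218, -0.314, 0.0736]
tool_rot: [[-0.996, -0.091, -0.0], [-0.091, 0.996, 0.0], [0.0, 0.0, -1.0]]
wrist_force: [0.5, -0.1, 0.7]
width: 0.0427
finger_force: 0.0
```

View pics/m4.png

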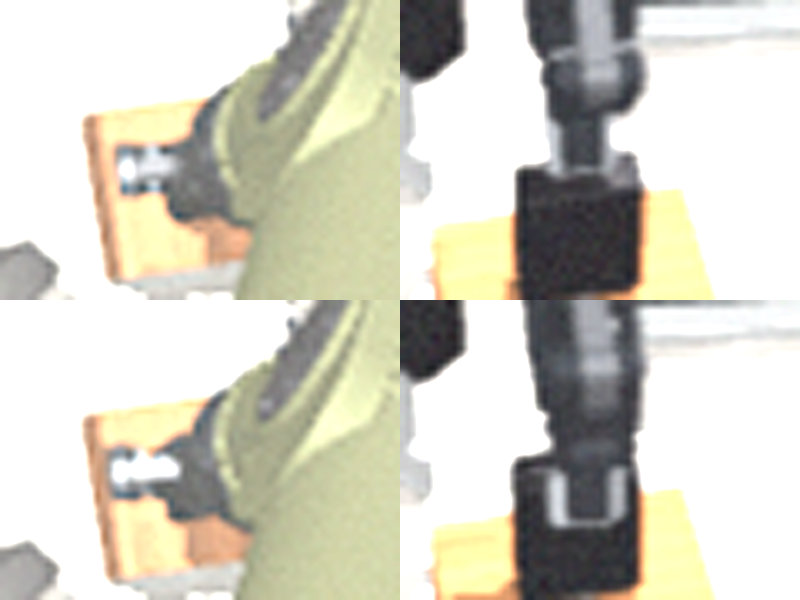

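While half open, the near finger's pad tip covers only the top ~24 mm of the handle (crop (590,525)). When it shut, the fingers slipped off the top. I'll go lower and close again.

```bash
python3 -m pendant '[[0,0,8,0,0],[0,0,7,0,0],[0,0,0,0,0.1],[0,0,0,0,0.2]]' 30; python3 -m pendant '[[0,0,0,0,0.4],[0,0,0,0,0.6],[0,0,0,0,0.7]]'; python3 -m pendant '[[0,0,0,0,1],[0,0,0,0,1],[0,0,0,0,1]]'
```

```text
time_s: 6.35
tool_pos: [0.5218, -0.314, 0.0587]
tool_rot: [[-0.996, -0.091, -0.0], [-0.091, 0.996, 0.0], [0.0, 0.0, -1.0]]
wrist_force: [0.2, -0.8, 0.8]
width: 0.034
finger_force: 0.0
time_s: 6.72
tool_pos: [0.5221, -0.3141, 0.0591]
tool_rot: [[-0.996, -0.091, 0.001], [-0.091, 0.996, -0.0], [-0.001, -0.0, -1.0]]
wrist_force: [-0.8, -0.0, 2.4]
width: 0.0171
finger_force: 30.5
time_s: 7.1
tool_pos: [0.522, -0.3141, 0.0591]
tool_rot: [[-0.996, -0.091, 0.0], [-0.091, 0.996, -0.0], [-0.0, -0.0, -1.0]]
wrist_force: [-0.6, 0.5, 4.9]
width: 0.017
finger_force: 30.9
```

```bash
python3 -m pendant '[[0,0,0,0,1],[0,0,-3,0,1],[0,0,-5,0,1],[0,0,-10,0,1],[0,0,-10,0,1]]' 70; python3 -m pendant '[[0,0,-25,0,1],[0,0,-25,0,1],[0,0,-25,0,1],[0,0,-25,0,1],[0,0,-25,0,1],[0,0,-25,0,1],[0,0,-7,0,1],[0,0,0,0,1],[0,0,0,0,1]]'
python3 - <<'E'
from h import *
S=robot.sense();print(S["tool_pos"],S["q"],S["width"],S["finger_force"])
s=robot.snapshot("side")[:,:,::-1];t=robot.snapshot("top")[:,:,::-1]
cv2.imwrite("pics/t5.png",t);cv2.imwrite("pics/s5.png",s)
R=S["tool_rot"]
P=S["tool_pos"]+[0,0,0]
for d in(0,.053):print((proj("side",[P-[0,0,d]])-[215,200])*8)
m=np.hstack([cv2.convertScaleAbs(cv2.resize(s[200:275,215:315],None,fx=8,fy=8,interpolation=3),alpha=1.4,beta=20)])
cv2.imwrite("pics/m5.png",m)
E
```

```text
time_s: 7.72
tool_pos: [0.5219, -0.314, 0.0875]
tool_rot: [[-0.996, -0.091, 0.0], [-0.091, 0.996, -0.0], [-0.0, -0.0, -1.0]]
wrist_force: [-0.6, 0.5, -1.5]
width: 0.0164
finger_force: 68.5
time_s: 8.85
tool_pos: [0.5213, -0.3137, 0.2427]
tool_rot: [[-0.996, -0.091, -0.002], [-0.091, 0.996, 0.001], [0.002, 0.001, -1.0]]
wrist_force: [0.4, -0.4, -1.9]
width: 0.0162
finger_force: 68.5
[ 0.52132246 -0.31365695  0.24266626] [ 0.47982617  0.44495456  0.03459827  1.4664623  -0.01572471  1.23234932
  2.17832133] 0.016237589563461375 68.49450945854187
[[432.91240356 291.75050035]]
[[436.53435324 458.16967806]]
```

View pics/m5.png

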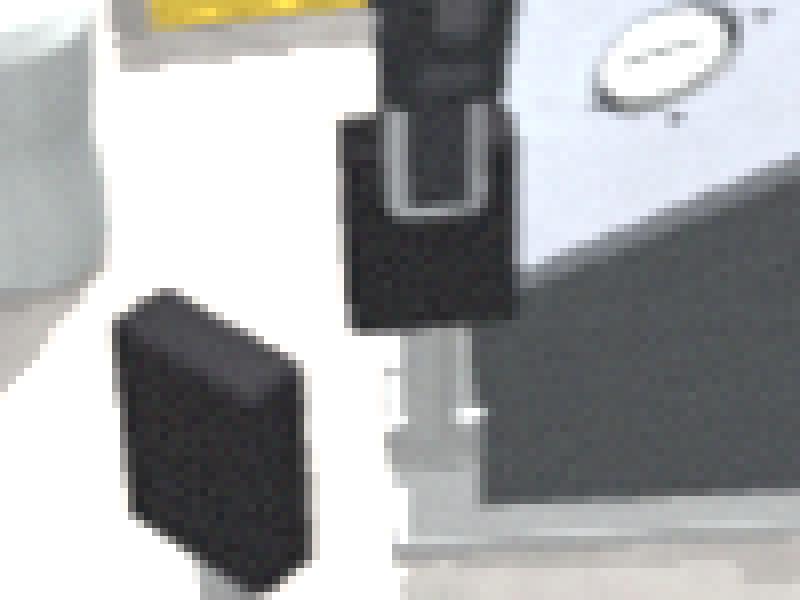

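The key hangs upright and centred in the pads: handle axis at crop x ≈ 432, against TCP axis 433. Now over to the lock.

```bash
python3 -m pendant '[[-13.9,32,0,0,1],[-13.9,32,0,0,1],[-13.9,32,0,0,1],[-13.9,32,0,0,1],[-13.9,32,0,0,1],[-13.9,32,0,0,1],[-13.9,32,0,0,1],[-13.9,32,0,0,1],[0,0,0,0.135,1],[0,0,0,0.135,1]]';python3 -m pendant '[[0,0,0,0,1],[0,0,0,0,1]]'
python3 - <<'E'
from h import *
S=robot.sense();print(S["tool_pos"],S["q"],S["wrist_force"],S["moment"])
s=robot.snapshot("side")[:,:,::-1];t=robot.snapshot("top")[:,:,::-1]
P=S["tool_pos"];L=[.607,-.049,.1347]
for n,o in(("side",[265,160]),("top",[262,160])):
  for q in(P,P-[0,0,.053],P-[0,0,.058],L):print(n,np.round((proj(n,[q])-o)*8+(400 if n=="top" else 0)*np.array([1,0])))
m=np.hstack([cv2.resize(s[160:235,265:315],None,fx=8,fy=8,interpolation=3),cv2.resize(t[160:235,262:312],None,fx=8,fy=8,interpolation=3)])
cv2.imwrite("pics/m6.png",cv2.convertScaleAbs(m,alpha=1.3,beta=15))
E
```

```text
time_s: 10.2
tool_pos: [0.6091, -0.0483, 0.2429]
tool_rot: [[-0.983, 0.181, -0.001], [0.181, 0.983, 0.0], [0.001, -0.0, -1.0]]
wrist_force: [-0.0, -1.4, -1.1]
width: 0.0163
finger_force: 68.6
time_s: 10.45
tool_pos: [0.6092, -0.0489, 0.2434]
tool_rot: [[-0.985, 0.175, -0.001], [0.175, 0.985, -0.0], [0.001, -0.0, -1.0]]
wrist_force: [-0.6, -0.1, -0.6]
width: 0.016
finger_force: 68.6
[ 0.6091728  -0.04894656  0.24344891] [ 0.01221054  0.44830399  0.04491946  1.45904493 -0.02052491  1.23525224
  1.45426394] [-0.63941843 -0.10134717 -0.6000959 ] [ 0.00870348 -0.04655745 -0.0035947 ]
side [[278.  77.]]
side [[274. 222.]]
side [[273. 236.]]
side [[263. 366.]]
top [[648. 191.]]
top [[643. 211.]]
top [[642. 212.]]
top [[637. 235.]]
```

View pics/m6.png

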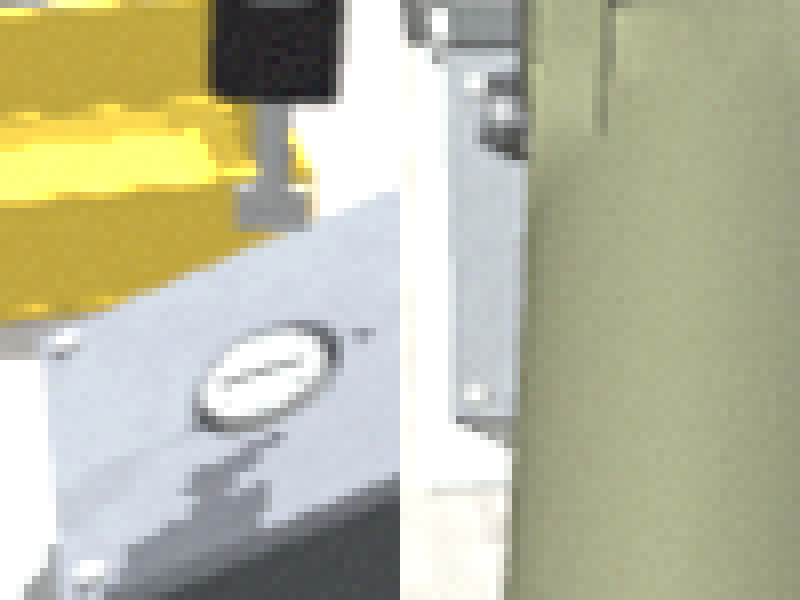

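The side crop shows the blade tip at (272,229) and the lock's middle near (265,374), with its slot along (222,380)–(303,360). The tip is about 55.5 mm below the TCP and lined up in x. Now I'll go down and feel for the slot.

```bash
python3 -m pendant '[[0.3,-1.1,20,0,1],[0,0,14,0,1],[0,0,4,0,1],[0,0,0,0,1]]';python3 -m pendant '[[0,0,2,0,1],[0,0,2,0,1],[0,0,2,0,1],[0,0,0,0,1]]';python3 -m pendant '[[0,0,2,0,1],[0,0,2,0,1],[0,0,0,0,1]]'
```

```text
time_s: 11.05
tool_pos: [0.6088, -0.0499, 0.2057]
tool_rot: [[-0.984, 0.178, -0.0], [0.178, 0.984, 0.0], [0.0, -0.0, -1.0]]
wrist_force: [-1.1, 1.0, -1.5]
width: 0.0161
finger_force: 68.6
time_s: 11.55
tool_pos: [0.6087, -0.0499, 0.1997]
tool_rot: [[-0.984, 0.178, -0.0], [0.178, 0.984, 0.0], [0.0, -0.0, -1.0]]
wrist_force: [0.2, -0.4, -0.3]
width: 0.0162
finger_force: 68.6
time_s: 11.92
tool_pos: [0.6087, -0.0499, 0.1956]
tool_rot: [[-0.984, 0.178, -0.0], [0.178, 0.984, -0.0], [0.0, -0.0, -1.0]]
wrist_force: [0.2, 0.1, -1.1]
width: 0.0165
finger_force: 68.6
```

```bash
python3 -m pendant '[[0,0,1.5,0,1],[0,0,0,0,1]]';python3 -m pendant '[[0,0,1.5,0,1],[0,0,0,0,1]]'
```

```text
time_s: 12.18
tool_pos: [0.6087, -0.05, 0.1942]
tool_rot: [[-0.984, 0.178, -0.0], [0.178, 0.984, -0.0], [0.0, -0.0, -1.0]]
wrist_force: [-0.6, 0.8, -1.8]
width: 0.0163
finger_force: 68.6
time_s: 12.42
tool_pos: [0.6087, -0.0499, 0.1927]
tool_rot: [[-0.984, 0.178, -0.0], [0.178, 0.984, 0.0], [0.0, -0.0, -1.0]]
wrist_force: [0.0, 0.3, -1.5]
width: 0.0163
finger_force: 68.6
```

```bash
python3 -m pendant '[[0,0,1.5,0,1],[0,0,0,0,1]]';python3 -m pendant '[[0,0,1.5,0,1],[0,0,0,0,1]]';python3 -m pendant '[[0,0,1,0,1],[0,0,0,0,1]]'
```

```text
time_s: 12.68
tool_pos: [0.6087, -0.0499, 0.1911]
tool_rot: [[-0.984, 0.178, -0.0], [0.178, 0.984, 0.0], [0.0, -0.0, -1.0]]
wrist_force: [0.3, -0.1, -1.3]
width: 0.0163
finger_force: 68.6
time_s: 12.92
tool_pos: [0.6087, -0.0499, 0.1896]
tool_rot: [[-0.984, 0.178, -0.0], [0.178, 0.984, -0.0], [0.0, -0.0, -1.0]]
wrist_force: [-0.7, -0.2, -1.0]
width: 0.0163
finger_force: 68.6
time_s: 13.18
tool_pos: [0.6088, -0.05, 0.1887]
tool_rot: [[-0.984, 0.178, -0.0], [0.178, 0.984, -0.0], [0.0, -0.0, -1.0]]
wrist_force: [-0.7, 1.0, -1.3]
width: 0.0163
finger_force: 68.6
```

```bash
python3 -m pendant '[[0,0,1.5,0,1],[0,0,0,0,1]]';python3 -m pendant '[[0,0,1.5,0,1],[0,0,0,0,1]]';python3 -m pendant '[[0,0,1.5,0,1],[0,0,0,0,1]]'
```

```text
time_s: 13.42
tool_pos: [0.6087, -0.0499, 0.1871]
tool_rot: [[-0.984, 0.178, -0.0], [0.178, 0.984, 0.0], [0.0, -0.0, -1.0]]
wrist_force: [-0.1, -0.6, -1.2]
width: 0.0162
finger_force: 68.6
time_s: 13.68
tool_pos: [0.6087, -0.0499, 0.1856]
tool_rot: [[-0.984, 0.178, -0.0], [0.178, 0.984, -0.0], [0.0, -0.0, -1.0]]
wrist_force: [-0.1, 0.4, -0.4]
width: 0.0163
finger_force: 68.6
time_s: 13.92
tool_pos: [0.6087, -0.05, 0.1842]
tool_rot: [[-0.984, 0.178, -0.0], [0.178, 0.984, -0.0], [0.0, -0.0, -1.0]]
wrist_force: [-0.2, -0.0, -2.0]
width: 0.0162
finger_force: 68.6
```

```bash
python3 -m pendant '[[0,0,1.5,0,1],[0,0,0,0,1]]';python3 -m pendant '[[0,0,1.5,0,1],[0,0,0,0,1]]'
```

```text
time_s: 14.18
tool_pos: [0.609, -0.05, 0.1833]
tool_rot: [[-0.984, 0.178, 0.001], [0.178, 0.984, -0.0], [-0.001, 0.0, -1.0]]
wrist_force: [-0.4, 0.7, 3.2]
width: 0.0159
finger_force: 69.2
time_s: 14.42
tool_pos: [0.6093, -0.0499, 0.1817]
tool_rot: [[-0.984, 0.178, 0.001], [0.178, 0.984, -0.0], [-0.001, 0.0, -1.0]]
wrist_force: [0.1, 0.3, 4.3]
width: 0.0163
finger_force: 69.3
```

```bash
python3 -m pendant '[[0,0,1.5,0,1],[0,0,0,0,1]]';python3 -m pendant '[[0,0,1.5,0,1],[0,0,0,0,1]]';python3 -m pendant '[[0,0,1,0,1],[0,0,0,0,1]]'
```

```text
time_s: 14.68
tool_pos: [0.6096, -0.0499, 0.1804]
tool_rot: [[-0.984, 0.178, 0.002], [0.178, 0.984, -0.0], [-0.002, 0.0, -1.0]]
wrist_force: [0.0, 1.3, 7.2]
width: 0.0164
finger_force: 69.6
time_s: 14.92
tool_pos: [0.6097, -0.05, 0.179]
tool_rot: [[-0.984, 0.178, 0.002], [0.178, 0.984, -0.0], [-0.002, 0.0, -1.0]]
wrist_force: [-0.8, -0.1, 6.7]
width: 0.0162
finger_force: 69.7
time_s: 15.18
tool_pos: [0.6098, -0.05, 0.1782]
tool_rot: [[-0.984, 0.178, 0.003], [0.178, 0.984, -0.0], [-0.002, 0.0, -1.0]]
wrist_force: [0.1, -0.1, 7.2]
width: 0.0161
finger_force: 69.7
```

```bash
python3 -m pendant '[[0,0,0,0.1,1],[0,0,0,0.1,1],[0,0,0,0,1]]';python3 -m pendant '[[0,0,0,0.1,1],[0,0,0,0.1,1],[0,0,0,0,1]]'; python3 -c "
from rig import robot;S=robot.sense();print(S['moment'],S['wrist_force'])"
```

```text
time_s: 15.55
tool_pos: [0.6098, -0.0492, 0.1781]
tool_rot: [[-0.929, 0.371, 0.002], [0.371, 0.929, 0.001], [-0.002, 0.001, -1.0]]
wrist_force: [-1.0, 1.5, 8.3]
width: 0.0161
finger_force: 69.7
time_s: 15.92
tool_pos: [0.6097, -0.0491, 0.178]
tool_rot: [[-0.837, 0.548, 0.002], [0.548, 0.837, 0.001], [-0.001, 0.002, -1.0]]
wrist_force: [-0.4, 1.5, 6.8]
width: 0.0162
finger_force: 69.6
[ 0.49749839 -0.07174186  0.0872379 ] [-0.39901868  1.45613533  6.80471266]
```

```bash
python3 -m pendant '[[0,0,0.3,0.1,1],[0,0,0,0.1,1],[0,0,0,0,1]]';python3 -m pendant '[[0,0,0.3,0.1,1],[0,0,0,0.1,1],[0,0,0,0,1]]'; python3 -c "
from rig import robot;S=robot.sense();print(S['moment'],S['wrist_force'])"
```

```text
time_s: 16.3
tool_pos: [0.6096, -0.049, 0.1776]
tool_rot: [[-0.711, 0.703, 0.002], [0.703, 0.711, 0.001], [-0.001, 0.002, -1.0]]
wrist_force: [0.1, 2.1, 6.1]
width: 0.0166
finger_force: 69.6
time_s: 16.68
tool_pos: [0.6095, -0.0489, 0.1773]
tool_rot: [[-0.558, 0.83, 0.002], [0.83, 0.558, 0.001], [-0.0, 0.002, -1.0]]
wrist_force: [-0.4, 1.7, 6.4]
width: 0.0164
finger_force: 69.6
[ 0.54821863  0.05880071 -0.04282872] [-0.37626892  1.68079823  6.42506333]
```

```bash
python3 -m pendant '[[0,0,1,0,1],[0,0,0.4,0.1,1],[0,0,0.4,0.1,1],[0,0,0,0,1]]';python3 -m pendant '[[0,0,0.5,0.1,1],[0,0,0.5,0.1,1],[0,0,0,0,1]]'; python3 -c "
from rig import robot;S=robot.sense();print(S['moment'],S['wrist_force'])"
```

```text
time_s: 17.18
tool_pos: [0.6098, -0.0488, 0.1756]
tool_rot: [[-0.382, 0.924, 0.002], [0.924, 0.382, 0.001], [0.0, 0.002, -1.0]]
wrist_force: [0.1, 3.0, 7.0]
width: 0.016
finger_force: 69.7
time_s: 17.55
tool_pos: [0.61, -0.0488, 0.1747]
tool_rot: [[-0.19, 0.982, 0.003], [0.982, 0.19, 0.001], [0.001, 0.003, -1.0]]
wrist_force: [0.7, 3.0, 7.7]
width: 0.0159
finger_force: 69.8
[ 0.68658204 -0.12136836  0.01070173] [0.6761241  2.95893475 7.69564353]
```

```bash
python3 -m pendant '[[0,0,0.5,0.1,1],[0,0,0.5,0.1,1],[0,0,0,0,1]]';python3 -m pendant '[[0,0,0.3,0.08,1],[0,0,0,0.05,1],[0,0,0,0,1]]'; python3 -c "
from rig import robot;S=robot.sense();print(S['moment'],S['wrist_force'])"
```

```text
time_s: 17.92
tool_pos: [0.6103, -0.049, 0.1739]
tool_rot: [[0.008, 1.0, 0.003], [1.0, -0.008, 0.001], [0.001, 0.003, -1.0]]
wrist_force: [0.6, 1.5, 7.9]
width: 0.016
finger_force: 69.8
time_s: 18.3
tool_pos: [0.6103, -0.0489, 0.1737]
tool_rot: [[0.136, 0.991, 0.003], [0.991, -0.136, 0.001], [0.001, 0.003, -1.0]]
wrist_force: [-0.3, 2.0, 7.9]
width: 0.016
finger_force: 70.0
[ 0.65201039 -0.26547599  0.53779877] [-0.31343302  1.98651257  7.93695458]
```

The moment rose to 0.54 N m with the lock at its end stop. I'll take the torque off and lift out.

```bash
python3 -m pendant '[[0,0,0,0,1],[0,0,0,-0.07,1],[0,0,0,-0.05,1],[0,0,0,0,1]]';python3 -m pendant '[[0,0,-2,0,1],[0,0,-2,0,1],[0,0,-2,0,1],[0,0,0,0,1]]'; python3 -c "
from rig import robot;S=robot.sense();print(S['moment'],S['wrist_force'])"
```

```text
time_s: 18.8
tool_pos: [0.6103, -0.0491, 0.1737]
tool_rot: [[0.016, 1.0, 0.003], [1.0, -0.016, 0.001], [0.001, 0.003, -1.0]]
wrist_force: [1.1, 2.6, 7.8]
width: 0.0163
finger_force: 69.8
time_s: 19.3
tool_pos: [0.6087, -0.0492, 0.1786]
tool_rot: [[0.017, 1.0, -0.0], [1.0, -0.017, 0.001], [0.001, -0.0, -1.0]]
wrist_force: [-0.8, 1.7, 4.0]
width: 0.0164
finger_force: 69.3
[0.89676341 0.26332094 0.1502743 ] [-0.82890315  1.73484649  4.03386024]
```

```bash
python3 -m pendant '[[0,0,-1.5,0,1],[0,0,-1.5,0,1],[0,0,0,0,1]]'; python3 -m pendant '[[0,0,-3,0,1],[0,0,-3,0,1],[0,0,-3,0,1],[0,0,0,0,1]]'
```

```text
time_s: 19.68
tool_pos: [0.6083, -0.0507, 0.1812]
tool_rot: [[0.019, 1.0, -0.001], [1.0, -0.019, -0.001], [-0.001, -0.001, -1.0]]
wrist_force: [0.1, 0.7, -1.7]
width: 0.0166
finger_force: 68.7
time_s: 20.18
tool_pos: [0.6095, -0.0501, 0.1912]
tool_rot: [[0.018, 1.0, 0.002], [1.0, -0.018, -0.0], [-0.0, 0.002, -1.0]]
wrist_force: [0.4, -0.1, -1.2]
width: 0.0165
finger_force: 68.8
```

```bash
python3 -m pendant '[[0,0,-20,0,1],[0,0,-20,0,1],[0,0,-20,0,1]]'; python3 -m pendant '[[41.2,-10.9,0,0,1],[41.2,-10.9,0,0,1],[41.2,-10.9,0,0,1],[41.2,-10.9,0,0,1],[41.2,-10.9,0,0,1],[41.2,-10.9,0,0,1],[41.2,-10.9,0,0,1],[41.2,-10.9,0,0,1],[0,0,0,0,1]]'
python3 - <<'E'
from h import *
S=robot.sense();print(S["tool_pos"],S["q"])
s=robot.snapshot("side")[:,:,::-1];t=robot.snapshot("top")[:,:,::-1]
m=np.hstack([cv2.resize(s[140:240,225:325],None,fx=4,fy=4,interpolation=3),cv2.resize(t[150:250,232:332],None,fx=4,fy=4,interpolation=3)])
cv2.imwrite("pics/m7.png",cv2.convertScaleAbs(m,alpha=1.3,beta=15))
E
```

```text
time_s: 20.55
tool_pos: [0.6091, -0.0499, 0.2513]
tool_rot: [[0.018, 1.0, 0.001], [1.0, -0.018, -0.0], [-0.0, 0.001, -1.0]]
wrist_force: [-0.2, 0.4, -1.7]
width: 0.0162
finger_force: 68.7
time_s: 21.68
tool_pos: [0.5259, 0.2862, 0.2501]
tool_rot: [[0.011, 1.0, -0.001], [1.0, -0.011, 0.002], [0.002, -0.001, -1.0]]
wrist_force: [-1.4, 0.6, -1.9]
width: 0.0165
finger_force: 68.8
[0.52589755 0.28620582 0.25008567] [-0.77925041  0.44620426  0.38729618  1.48497862 -0.17539352  1.24432898
 -0.3809119 ]
```

View pics/m7.png

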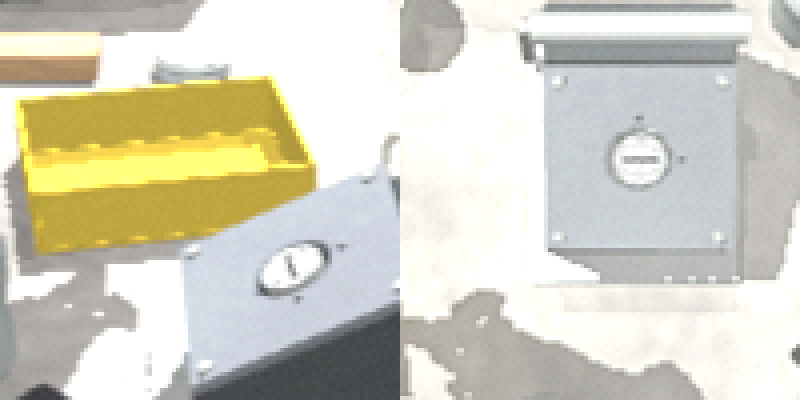

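The slot now lies straight across (top crop (640,159)), so the lock is locked. Next I'll lower the key into the tub and release it.

```bash
python3 -m pendant '[[-4,2,40,0,1],[0,0,40,0,1],[0,0,40,0,1],[0,0,40,0,1],[0,0,15,0,1],[0,0,8,0,1],[0,0,0,0,1]]'; python3 -m pendant '[[0,0,1.5,0,1],[0,0,1.5,0,1],[0,0,0,0,1]]'
```

```text
time_s: 22.65
tool_pos: [0.5302, 0.277, 0.0683]
tool_rot: [[0.019, 1.0, 0.001], [1.0, -0.019, 0.0], [0.0, 0.001, -1.0]]
wrist_force: [-0.2, 0.5, -1.9]
width: 0.0162
finger_force: 68.7
time_s: 23.02
tool_pos: [0.5295, 0.2773, 0.0649]
tool_rot: [[0.018, 1.0, 0.0], [1.0, -0.018, 0.0], [0.0, 0.0, -1.0]]
wrist_force: [0.1, -0.2, -1.9]
width: 0.0161
finger_force: 68.7
```

```bash
python3 -m pendant '[[0,0,2,0,1],[0,0,2,0,1],[0,0,0,0,0.4],[0,0,0,0,0],[0,0,0,0,-0.5],[0,0,0,0,-0.5],[0,0,0,0,-0.5]]'; python3 -m pendant '[[0,0,-15,0,-0.5],[0,0,-20,0,-0.5],[0,0,-30,0,-0.5],[0,0,-40,0,-0.5],[0,0,-40,0,-0.5],[0,0,-40,0,-0.5],[0,0,0,0,-0.5]]'
python3 - <<'E'
from h import *
S=robot.sense();print(S["tool_pos"])
s=robot.snapshot("side")[:,:,::-1];t=robot.snapshot("top")[:,:,::-1]
m=np.hstack([cv2.resize(s[135:235,215:315],None,fx=4,fy=4,interpolation=3),cv2.resize(t[160:260,150:250],None,fx=4,fy=4,interpolation=3)])
cv2.imwrite("pics/m8.png",m)
E
```

```text
time_s: 23.9
tool_pos: [0.5295, 0.2772, 0.0606]
tool_rot: [[0.018, 1.0, 0.0], [1.0, -0.018, 0.0], [0.0, 0.0, -1.0]]
wrist_force: [-0.3, 0.8, -0.4]
width: 0.0641
finger_force: 0.0
time_s: 24.78
tool_pos: [0.5313, 0.2774, 0.2502]
tool_rot: [[0.018, 1.0, 0.007], [1.0, -0.018, 0.003], [0.004, 0.006, -1.0]]
wrist_force: [0.6, -0.2, -0.1]
width: 0.0637
finger_force: 0.0
[0.53132362 0.27744156 0.25015026]
```

View pics/m8.png

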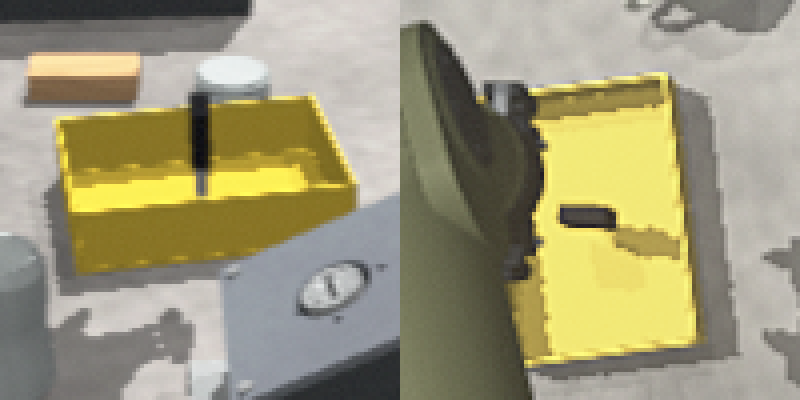

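The key stands upright on its blade in the tub (side crop (200,145)). I'll tip it over gently with the shut fingers.

```bash
python3 -m pendant '[[0,-20,0,0,1],[0,-25,0,0,1],[0,-25,0,0,1],[0,0,0,0,1],[0,0,40,0,1],[0,0,40,0,1],[0,0,40,0,1],[0,0,30,0,1],[0,0,10,0,1],[0,0,0,0,1]]'; python3 -m pendant '[[0,6,0,0,1],[0,6,0,0,1],[0,6,0,0,1],[0,6,0,0,1],[0,6,0,0,1],[0,6,0,0,1],[0,6,0,0,1],[0,6,0,0,1],[0,6,0,0,1],[0,6,0,0,1]]';  python3 -m pendant '[[0,6,0,0,1],[0,0,0,0,1],[0,0,0,0,1],[0,-10,-30,0,1],[0,0,-40,0,1],[0,0,-40,0,1],[0,0,-40,0,1]]'
python3 - <<'E'
from h import *
t=robot.snapshot("top");cv2.imwrite("pics/t9.png",t[:,:,::-1]);s=robot.snapshot("side");cv2.imwrite("pics/s9.png",s[:,:,::-1])
for n,im,b in(("top",t,(165,175,225,255)),("side",s,(225,140,310,205))):
    x0,y0,x1,y1=b;c=im[y0:y1,x0:x1].astype(int)
    for r in c[::3,::2]: print(''.join('#' if p.max()<60 else 'y' if p[0]-p[2]>60 else 'g' if p[1]>p[2]+20 else '.' for p in r))
    print()
E
```

```text
time_s: 26.12
tool_pos: [0.4597, 0.2781, 0.0852]
tool_rot: [[0.018, 1.0, -0.001], [1.0, -0.018, -0.001], [-0.001, -0.001, -1.0]]
wrist_force: [-0.3, 0.3, 0.1]
width: 0.0002
finger_force: 0.0
time_s: 27.38
tool_pos: [0.5199, 0.2773, 0.0856]
tool_rot: [[0.018, 1.0, -0.0], [1.0, -0.018, -0.0], [-0.0, -0.0, -1.0]]
wrist_force: [-0.4, 1.1, -0.1]
width: -0.0002
finger_force: 0.0
time_s: 28.25
tool_pos: [0.515, 0.2774, 0.2369]
tool_rot: [[0.018, 1.0, -0.0], [1.0, -0.018, 0.0], [0.0, -0.0, -1.0]]
wrist_force: [0.4, -0.3, -0.6]
width: -0.0
finger_force: 0.0
..............................
.......................yyy....
...........gyyyyyyyygggggygg..
#.yyyyyygggggyyyyyyyyyyyyyy...
##ygyyyyyyyyyyyyyyyyyyyyyyyg..
##yg.....yyyyyyyyyyyyyyyyyyg..
.##.....#yyyyyyyyyyyyyyyyyyg..
###......yyyyyyyyyyyyyyyyyyg..
.#.......#yyyyyyyyyyyyyyyyyg..
..#......#yyyyyyyyyyyyyyyyyyg.
...#.....#.yyyyyyyyyyyyyyyyyg.
.........##yyyyyyyyyyyyyyyyyg.
..........#yyyyyyyyyyyyyyyyyy.
g.........#yy......#yyyyyyyyg.
g........#yyyyyyyyygyyyyyyyyy.
gg.....##.yyyyyyyyyyyyyyyyyyyg
.gg......#yyyyyyyyyyyyyyyyyyyg
g.......#yyyyyyyyy
[... 560 characters left out ...]
ggggggggg......................g........
.................gg##yyyyyyyyyyyyyy........
..yyyyyyyyyyyyyyyyy##yyyyyyyyyyyyyyy.......
..yyyyyyyyyyyyyyyyy##yyyyyyyyyyyyyyyy......
..yyyyyyyyyyyyyyyyy##gyyyyyyyyyyyyyyyy.....
..gyyyyyyyyyyyyyyyy##gyyyyyyyyyyyyyyyy.....
...yyyyyyyyyyyyyyyy##yyyyyyyyyyyyyyyyyy....
...yyyyyyyyyyyyyyyyy.yyyyyyyyyyyyyyyyyyy...
...yyyyyyyyyyyyyyyyy.yyyyyyyyyyyyyyyyyyy...
...yyyyyyyyyyyyyyyyyyyyyyyyyyyyyyyyyyyyy...
...gyyyyyyyyyyyyyyyyyyyyyyyyyyyyyyyyyyg....
....yyyyyyyyyyyyyyyyyyyyyyyyyyyyyyy........
....yyyyyyyyyyyyyyyyyyyyyyyyyyyg...........
....yyyyyyyyyyyyyyyyyyyyyyyy...............
....gyyyyyyyyyyyyyygg......................
.....gg....................................
```

Going by the pixel code, the key is still standing: the shut tips passed above it, so they must sit higher than the TCP reading. I'll repeat the push lower.

```bash
python3 -m pendant '[[0,-28,0,0,1],[0,-28,0,0,1],[0,0,0,0,1],[0,0,40,0,1],[0,0,40,0,1],[0,0,40,0,1],[0,0,40,0,1],[0,0,20,0,1],[0,0,0,0,1]]'; python3 -m pendant '[[0,6,0,0,1],[0,6,0,0,1],[0,6,0,0,1],[0,6,0,0,1],[0,6,0,0,1],[0,6,0,0,1],[0,6,0,0,1],[0,6,0,0,1],[0,6,0,0,1],[0,6,0,0,1]]';  python3 -m pendant '[[0,6,0,0,1],[0,0,0,0,1],[0,0,0,0,1],[0,-10,-30,0,1],[0,0,-40,0,1],[0,0,-40,0,1],[0,0,-40,0,1],[0,0,0,0,1]]'
cat > lk.py <<'E'
from h import *
t=robot.snapshot("top");cv2.imwrite("pics/t9.png",t[:,:,::-1]);s=robot.snapshot("side");cv2.imwrite("pics/s9.png",s[:,:,::-1])
for n,im,b in(("top",t,(165,175,225,255)),("side",s,(225,140,310,205))):
    x0,y0,x1,y1=b;c=im[y0:y1,x0:x1].astype(int)
    for r in c[::3,::2]: print(''.join('#' if p.max()<60 else 'y' if p[0]-p[2]>60 else 'g' if p[1]>p[2]+20 else '.' for p in r))
    print()
E
python3 lk.py
```

```text
time_s: 29.48
tool_pos: [0.4589, 0.2775, 0.0538]
tool_rot: [[0.018, 1.0, -0.003], [1.0, -0.018, -0.002], [-0.002, -0.003, -1.0]]
wrist_force: [0.7, -0.3, 0.0]
width: 0.0001
finger_force: 0.0
time_s: 30.72
tool_pos: [0.5199, 0.2773, 0.0556]
tool_rot: [[0.018, 1.0, 0.0], [1.0, -0.018, -0.0], [-0.0, 0.0, -1.0]]
wrist_force: [0.0, -0.7, 0.1]
width: -0.0
finger_force: 0.0
time_s: 31.72
tool_pos: [0.517, 0.278, 0.2089]
tool_rot: [[0.018, 1.0, 0.005], [1.0, -0.018, 0.003], [0.003, 0.005, -1.0]]
wrist_force: [0.5, -0.4, 0.0]
width: -0.0001
finger_force: 0.0
..............................
.......................gyy....
#..........gyyyyyyyygggggygg..
.#yyyyyygggggyyyyyyyyyyyyyy...
###gyyyyyyyyyyyy......yyyyyg..
..##yyggggyyyyyy.....gyyyyyg..
...#gg....yyyyyy.....gyyyyyg..
..#.#.....yyyyyy.....yyyyyyg..
..#.......#yyyyy.....gyyyyyg..
...#.#....#yyyyyyy.yyyyyyyyyg.
g....#....#.yyyyyy.yyyyyyyyyg.
g....#.....#yyyyyg.yyyyyyyyyg.
gg.........#yyyyg...yyyyyyyyy.
ggg........#yyyyyg..yyyyyyyyg.
ggg.......#yyyyyyyyyyyyyyyyyy.
gggg....#.gyyyyyyyyyyyyyyyyyyg
gg.g......#yyyyyyyyyyyyyyyyyyg
gg.......#yyyyyyy
[... 561 characters left out ...]
ggggggggg......................g........
.................gyyyyyyyyyyyyyyyyy........
..yyyyyyyyyyyyyyyyyyyyyyyyyyyyyyyyyy.......
..yyyyyyyyyyyyyyyyyyyyyyyyyyyyyyyyyyy......
..yyyyyyyyyyyyyyyyyyyyyyyyyyyyyyyyyyyy.....
..gyyyyyyyyyyyyyyyyyyyyyyyyyyyyyyyyyyy.....
...yyyyyyyyyyyyyyyyyyyyyyyyyyyyyyyyyyyy....
...yyyyyyyyyyyyyyyyyyyyyyyyyyyyyyyyyyyyy...
...yyyyyyyyyyyyyyyyyyyyyyyyyyyyyyyyyyyyy...
...yyyyyyyyyyyyyyyyyyyyyyyyyyyyyyyyyyyyy...
...gyyyyyyyyyyyyyyyyyyyyyyyyyyyyyyyyyyg....
....yyyyyyyyyyyyyyyyyyyyyyyyyyyyyyy........
....yyyyyyyyyyyyyyyyyyyyyyyyyyyg...........
....yyyyyyyyyyyyyyyyyyyyyyyy...............
....gyyyyyyyyyyyyyygg......................
.....gg....................................
```

The pixel code now shows the key lying flat inside the tub: handle at about x 197–207, y 187–199 in the top picture, blade below it. The arm is clear, so I'm handing in.

```bash
python3 -c "
from rig import robot;print(robot.sign_off())"
```

```text
the job is handed in; nothing more can be done
None
```

The job is handed in: the lock was pressed in, turned to its end stop and eased off, and the key lies flat in the tub. The hand-in returned no verdict, and the spring-back was judged from the force dropping off, not measured.

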